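# Dress a copper busbar with a sprung pad

## Task

Take the yellow-handled sprung pad from its red tray and rub the copper busbar along its whole length by sliding the pad from the plain end to the end with the two bolt holes, flat, lengthwise and centred on it, with a steady pressure of about 10 N (5 to 15 N while rubbing, never above 22 N). The bar's height and slope are uncertain, so feel for its face. Then set the pad down gently, upright in its tray, lengthwise as it was, and let go, leaving the other things on the bench where they are.

Things in the scene. Friction and masses are not known exactly. Their poses are not given: they have to be found in the camera images.
- pad_grip (a point): Centre of the dressing pad's handle, 47 mm above its unpressed underside. Handle: yellow block 40 mm long (x), 26 mm wide (y), from 25 to 67 mm above the underside; grip it across either. Under it an aluminium plate 70 x 44 mm, its top 26 mm above the underside, then the sprung sole. z is up when the pad stands on its sole. Whole pad 0.2 to 0.3 kg.
- sole (a point): Centre of the pad's underside, on its black-faced sole, 70 mm (x) x 44 mm (y) x 8 mm, axes as the handle's. The sole springs straight up into the holder: it starts to move at 2.5 N, then takes 2.5 N per mm, and bottoms after 10 mm. So about 3 mm of sinking after touch gives 10 N.
- tray: Fixed open red tray, 110 mm (x) x 86 mm (y) x 16 mm high, walls and floor 4 mm thick, inside 102 x 78 mm. Origin at the centre of its underside, on the bench; z up. The pad starts standing in it, its long side roughly along the tray's x, and must end so.
- stand: Fixed swivel stand that carries the copper busbar: dark base plate 85 x 200 x 12 mm, origin at the centre of its underside on the bench, z up. The bar, 40 mm wide (x), 260 mm long (y from -130 to +130 mm), 10 mm thick, lies above it along the stand's y axis, centred on x = 0. It does not give under load.
- bar_middle (a point): Nominal middle of the bar's top face, 60 mm above the stand's origin, same axes. The real face may be up to 5 mm higher or lower here, and may slope lengthwise up to 0.045 rad either way (6 mm at each end), level across. Neither is reported; both stay fixed during the run. The end with two black bolt holes lies at -y, the plain end at +y.
- lug_box: Bystander: loose blue open box of copper cable lugs, 110 x 86 x 40 mm, 0.6 kg, origin at the centre of its underside. It and the red tray stand on opposite sides; which is where varies. Leave alone.
- screwdriver: Bystander: loose red screwdriver lying on the bench beyond the stand. Leave alone.
- jar: Bystander: loose jar with orange cap, 56 mm across, 75 mm high, origin at the centre of its underside. Leave alone.
Mind the look-alikes: they are no part of the job. Of the things that look like the tray, take the one that is nearest to the robot's base at the start. Leave any purple look-alike of the part that bears pad_grip alone.

How it is judged (in metres and radians):
On the way, in this order (a step that is already met when the one before it is completed fails the run):
1. pad flat and lengthwise on the bar, pressing with 5 to 15 N, its middle between 72 and 115 mm along the stand's y axis (sweep step 1 of 7, from plain end to drilled end) (y of pad_grip in the frame of stand between 0.072 and 0.115 m and x of pad_grip in the frame of stand between -0.012 and 0.012 m and contact force between pad and stand between 5 and 15 N and angle between pad_grip's own z axis and vertical below 0.15 rad and angle between the x axis of pad_grip and the y axis of stand, either way round below 0.2 rad), for 0.05 s.
2. pad flat and lengthwise on the bar, sliding and pressing with 5 to 15 N, its middle between 42 and 70 mm along the stand's y axis (sweep step 2 of 7, from plain end to drilled end) (linear speed of pad above 0.005 m/s and y of pad_grip in the frame of stand between 0.0425 and 0.0695 m and x of pad_grip in the frame of stand between -0.012 and 0.012 m and contact force between pad and stand between 5 and 15 N and angle between pad_grip's own z axis and vertical below 0.15 rad and angle between the x axis of pad_grip and the y axis of stand, either way round below 0.2 rad), for 0.05 s.
3. pad flat and lengthwise on the bar, sliding and pressing with 5 to 15 N, its middle between 14 and 42 mm along the stand's y axis (sweep step 3 of 7, from plain end to drilled end) (linear speed of pad above 0.005 m/s and y of pad_grip in the frame of stand between 0.0145 and 0.0415 m and x of pad_grip in the frame of stand between -0.012 and 0.012 m and contact force between pad and stand between 5 and 15 N and angle between pad_grip's own z axis and vertical below 0.15 rad and angle between the x axis of pad_grip and the y axis of stand, either way round below 0.2 rad), for 0.05 s.
4. pad flat and lengthwise on the bar, sliding and pressing with 5 to 15 N, its middle between -14 and 14 mm along the stand's y axis (sweep step 4 of 7, from plain end to drilled end) (linear speed of pad above 0.005 m/s and y of pad_grip in the frame of stand between -0.0135 and 0.0135 m and x of pad_grip in the frame of stand between -0.012 and 0.012 m and contact force between pad and stand between 5 and 15 N and angle between pad_grip's own z axis and vertical below 0.15 rad and angle between the x axis of pad_grip and the y axis of stand, either way round below 0.2 rad), for 0.05 s.
5. pad flat and lengthwise on the bar, sliding and pressing with 5 to 15 N, its middle between -42 and -14 mm along the stand's y axis (sweep step 5 of 7, from plain end to drilled end) (linear speed of pad above 0.005 m/s and y of pad_grip in the frame of stand between -0.0415 and -0.0145 m and x of pad_grip in the frame of stand between -0.012 and 0.012 m and contact force between pad and stand between 5 and 15 N and angle between pad_grip's own z axis and vertical below 0.15 rad and angle between the x axis of pad_grip and the y axis of stand, either way round below 0.2 rad), for 0.05 s.
6. pad flat and lengthwise on the bar, sliding and pressing with 5 to 15 N, its middle between -70 and -42 mm along the stand's y axis (sweep step 6 of 7, from plain end to drilled end) (linear speed of pad above 0.005 m/s and y of pad_grip in the frame of stand between -0.0695 and -0.0425 m and x of pad_grip in the frame of stand between -0.012 and 0.012 m and contact force between pad and stand between 5 and 15 N and angle between pad_grip's own z axis and vertical below 0.15 rad and angle between the x axis of pad_grip and the y axis of stand, either way round below 0.2 rad), for 0.05 s.
7. pad flat and lengthwise on the bar, pressing with 5 to 15 N, its middle between -115 and -72 mm along the stand's y axis (sweep step 7 of 7, from plain end to drilled end) (y of pad_grip in the frame of stand between -0.115 and -0.072 m and x of pad_grip in the frame of stand between -0.012 and 0.012 m and contact force between pad and stand between 5 and 15 N and angle between pad_grip's own z axis and vertical below 0.15 rad and angle between the x axis of pad_grip and the y axis of stand, either way round below 0.2 rad), for 0.05 s.
At the end, for the whole second after the job is handed in: The pad is released, at rest and upright (0.08 rad) on its tray's floor: handle centre within 18 mm (x) and 19 mm (y) of the tray's centre, 45 to 55 mm above its underside, long side within 0.35 rad of the tray's x; lug box, screwdriver and jar within 20 mm of their starts (x of pad_grip in the frame of tray between -0.018 and 0.018 m and y of pad_grip in the frame of tray between -0.019 and 0.019 m and z of pad_grip in the frame of tray between 0.045 and 0.055 m and angle between pad_grip's own z axis and vertical below 0.08 rad and linear speed of pad below 0.02 m/s and angle between the x axis of pad_grip and the x axis of tray, either way round below 0.35 rad and contact force between the fingers and pad below 0.1 N and distance of each of lug_box, screwdriver, jar from where it was at the start of the episode below 0.02 m); the robot touches nothing.
It fails at once if the pad presses on the busbar or its stand with more than 22 N (contact force between pad and stand above 22 N).
It fails at once if the pad is dropped (moves faster than 0.4 m/s with no finger on it) (contact force between the fingers and pad below 0.1 N and linear speed of pad above 0.4 m/s).
It fails at once if the lug box is pushed more than 20 mm (distance of lug_box from where it was at the start of the episode above 0.02 m).
It fails at once if the screwdriver is pushed more than 20 mm (distance of screwdriver from where it was at the start of the episode above 0.02 m).
It fails at once if the jar is pushed more than 20 mm (distance of jar from where it was at the start of the episode above 0.02 m).
It also fails if it takes over 72 s, if anything falls off the work surface, if the arm or the gripper's body presses on something with over 40 N, if the wrist force passes 120 N, or if a joint passes its speed limit or range.

## Robot

A 7-joint arm with a two-finger parallel gripper is mounted at the origin on the work surface. World frame = base frame: x ahead of the robot, y to its left, z up, the work surface at z = 0. Lengths are in mm, angles in rad, forces in N, time in s.
With the tool pointing down it reaches from about 400 to 900 mm from the base axis. Payload 5.6 kg.
Tool frame: the origin (TCP) lies at the very end of the fingers, on their centre line; the grasp point (between the pads) lies 19 mm behind it; z points along the fingers, y is the line along which they close (so a half turn about z gives the same grasp; the last joint's range is limited). The gripper opens to 92 mm and grips with 3 to 60 N. Pads are 20 mm wide; open, the fingers measure 128 mm over their backs; the gripper's body (75 mm by 189 mm) begins 69 mm behind the grasp point.
Start: joints at [-1.292, 0.468, -0.012, 1.603, 0.006, 1.071, -0.056], TCP at [205.62, 616.628, 214.592] pointing down, gripper open.
Joint ranges: [-2.53, 2.53], [-0.31, 2.02], [-1.57, 1.55], [0.28, 2.44], [-1.29, 4.43], [0.15, 1.84], [-2.92, 2.92]. Speed limits (rad/s): [2.57, 2.57, 3.14, 3.14, 3.14, 3.14, 3.14].

## Interface

Orientations are given as a unit quaternion [w, x, y, z].
In Python, from cell import * gives the robot as it stands. The module is installed in compiled form; this text tells all that it offers.
- The arm moves only by the tool play_rows, never from a script. Its arguments are lists of equal length, an entry for each row: "xyz": the shift along the tool's x, y, z each as a share of 150 mm, from -1 to 1, a list of three; "rot": the turn, a rotation vector about the tool's x, y, z each as a share of 0.5 rad, from -1 to 1, a list of three; "hand": the opening, from -1 (shut) to 1 (fully open). A call has 1 to 12 rows; each row is the pose to reach, as a shift and turn from the pose commanded when the call began, along the tool's axes at that moment; what a row does not reach only later rows make up. A row lasts 1/10 s, in which the tool goes at most 50 mm and 8.59 degrees, less where a joint would pass 70% of its speed; a pose out of reach is approached as far as the arm can. A call with a number of a shift or a turn outside -1 to 1 is refused whole. A call with a gripper value outside its range is refused whole. The fingers move at their own pace and stop on an object; "force" is the grip in N (left out, the last holds). Time passes only in rows, so rows that repeat a pose let the fingers close. It gives the time, the measured TCP pose, the force, the opening and the grip force at its end, in the units of the state.
- state(): the state, without advancing time (a new reading comes with each control period).
- snapshot(name): name is "scene" or "top"; returns a dict with "pixels" (420x560x3 uint8, red, green, blue), "fov_y" (degrees; the focal length in pixels is half the picture's height over the tangent of half this angle, whatever the lens; pixels are square), "cx", "cy" (the principal point, pixels), "R" (3x3) and "t" (3): a world point X has camera coordinates R X + t. Camera axes: x right, y down, z forward; pixel columns grow to the right and rows downward; lengths in mm; the calibration is good to about 2 mm. A picture is of the moment at which its call begins. There is no depth.
- close_job(): hands the job in; it is judged then, once.
Trained networks look in a picture, given as the dict that the camera call returned (one of the last four; its "shot" number tells which), for a name from the list of things; names that differ only in an ending like _2 or _b are one class to them, and where a whole thing is asked for, a point or a joint stands for the part that bears it (a point fixed in the world has none). Each returns a list of dicts, best first, with "conf" (0 to 1); they miss things now and then, are a little off and sometimes report something else, mostly with a low value. They report only what shows in the picture. A call takes as long as a camera call. They do not tell look-alikes from the thing itself.
- cut_out(picture, label): "pixels" (420x560 bool, what is visible of it) and "at" ([row, column] in pixels, amid what is visible of it).
The state is a dict: "clock": time; "qpos": joint angles; "qvel": joint speeds; "effort": joint torques, N m; "ee_pos": TCP position; "orientation": TCP orientation; "ft_force": force on the tool from outside, world axes, zero at the start; "ft_torque": the same for the moment, N m; "opening": finger opening in mm; "finger_force": force on a finger pad.
Only numpy, scipy, OpenCV 4.12 (cv2) and the standard library are available. Lean on these libraries where they do the work, as an engineer would, in place of code of your own. Each camera call takes 0.05 s, during which the arm holds its last target. There are 200 camera calls.

## Working session

There is one attempt and no reset: what is moved stays moved. The work goes in short steps, Python scripts to look and compute and a tool call to move; the robot and the scene stay as the last step left them, time stands still between calls to the robot, and variables do not carry over. Pictures are saved under pics/ and viewed, at most 10 in all, crops included, and the job is handed in when it is done.

Besides the shell and the picture viewer there is one more tool, called after "Emit:" as name(argument=value, ...) on one line, values as JSON. play_rows: Moves the arm, as the interface text tells. Its arguments: {"type":"object","properties":{"xyz":{"type":"array"},"rot":{"type":"array"},"hand":{"type":"array"},"force":{"type":"number"}},"required":["xyz","rot","hand"]}

```bash
mkdir -p pics; cat > h.py <<'E'
from cell import *
import numpy as np, cv2
from scipy.spatial.transform import Rotation as Rn
def K(p):
    f=p["pixels"].shape[0]/2/np.tan(np.radians(p["fov_y"])/2); return f,p["cx"],p["cy"]
def ray(p,u,v,z):
    f,cx,cy=K(p);R=np.array(p["R"]);t=np.array(p["t"])
    d=R.T@np.array([(u-cx)/f,(v-cy)/f,1]);c=-R.T@t
    return (c+d*(z-c[2])/d[2])
def proj(p,X):
    f,cx,cy=K(p);q=np.array(p["R"])@np.array(X)+np.array(p["t"]);return q[0]/q[2]*f+cx,q[1]/q[2]*f+cy
def save(p,n,im=None): cv2.imwrite("pics/"+n,cv2.cvtColor(p["pixels"] if im is None else im,cv2.COLOR_RGB2BGR))
def tool(P,yaw=None):
    s=state();q=s["orientation"];r=Rn.from_quat([q[1],q[2],q[3],q[0]])
    return r.inv().apply(np.array(P)-s["ee_pos"])/150
E
python3 - <<'E'
from h import *
s=state();print({k:np.round(v,3).tolist() for k,v in s.items()})
for n in("top","scene"):
    p=snapshot(n);save(p,n+"1.png")
    print(n,p["fov_y"],p["cx"],p["cy"],"cam",np.round(-np.array(p["R"]).T@np.array(p["t"])))
    for l,z in(("tray",16),("pad_grip",67),("stand",30),("lug_box",40),("screwdriver",10),("jar",75)):
        for d in cut_out(p,l)[:4]:
            m=np.argwhere(d["pixels"]);r=cv2.minAreaRect(m[:,::-1].astype(np.float32)) if len(m) else None
            c=[ray(p,u,v,z)[:2].round().tolist() for u,v in cv2.boxPoints(r)]
            print(l,round(d["conf"],2),np.round(d["at"]).tolist(),ray(p,d["at"][1],d["at"][0],z).round()[:2],c)
E
```

```text
{'clock': 0.0, 'qpos': [-1.292, 0.468, -0.012, 1.604, 0.006, 1.071, -0.056], 'qvel': [-0.001, -0.002, 0.0, 0.0, -0.001, 0.001, -0.0], 'effort': [0.0, -52.056, -0.012, -24.376, -0.057, 0.017, 0.0], 'ee_pos': [205.472, 616.026, 213.649], 'orientation': [-0.0, 0.16, 0.987, -0.001], 'ft_force': [-0.133, 1.082, -0.097], 'ft_torque': [-0.051, 0.028, -0.037], 'finger_force': 0.0, 'opening': 92.354}
top 55.11690975362641 270.76904806858226 205.56900738423414 cam [ 433.  117. 1360.]
tray 0.86 [229.0, 190.0] [514. 382.] [[553.0, 425.0], [590.0, 335.0], [482.0, 290.0], [446.0, 379.0]]
tray 0.79 [214.0, 125.0] [561. 600.] [[589.0, 677.0], [641.0, 603.0], [546.0, 536.0], [495.0, 609.0]]
pad_grip 0.65 [216.0, 240.0] [558. 213.] [[568.0, 244.0], [574.0, 177.0], [532.0, 173.0], [526.0, 240.0]]
pad_grip 0.52 [229.0, 199.0] [512. 342.] [[535.0, 384.0], [551.0, 338.0], [485.0, 313.0], [469.0, 359.0]]
stand 0.75 [232.0, 306.0] [510.  -3.] [[505.0, 124.0], [584.0, -129.0], [505.0, -152.0], [428.0, 99.0]]
lug_box 0.64 [246.0, 401.0] [ 471. -315.] [[431.0, -252.0], [540.0, -288.0], [510.0, -386.0], [402.0,
[... 764 characters left out ...]
[600.0, 385.0], [499.0, 333.0], [487.0, 388.0], [586.0, 435.0]]
stand 0.71 [193.0, 287.0] [523.   1.] [[617.0, -88.0], [506.0, -196.0], [421.0, 78.0], [529.0, 157.0]]
stand 0.6 [153.0, 250.0] [ 499. -292.] [[513.0, -395.0], [380.0, -368.0], [453.0, -221.0], [574.0, -249.0]]
stand 0.2 [270.0, 355.0] [564. 393.] [[607.0, 361.0], [497.0, 295.0], [464.0, 393.0], [573.0, 448.0]]
lug_box 0.61 [152.0, 252.0] [ 499. -282.] [[516.0, -378.0], [392.0, -345.0], [463.0, -209.0], [576.0, -242.0]]
screwdriver 0.92 [243.0, 241.0] [765. 113.] [[814.0, 86.0], [667.0, 131.0], [683.0, 166.0], [827.0, 121.0]]
jar 0.65 [191.0, 200.0] [ 788. -111.] [[771.0, -208.0], [725.0, -179.0], [785.0, -52.0], [827.0, -79.0]]
```

```bash
python3 - <<'E'
import cv2
for n in("top","scene"):
    im=cv2.imread(f"pics/{n}1.png"); cv2.imwrite(f"pics/{n}1b.png",cv2.resize(im,(800,600),interpolation=cv2.INTER_CUBIC))
E
```

```text
(no output)
```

View pics/top1b.png

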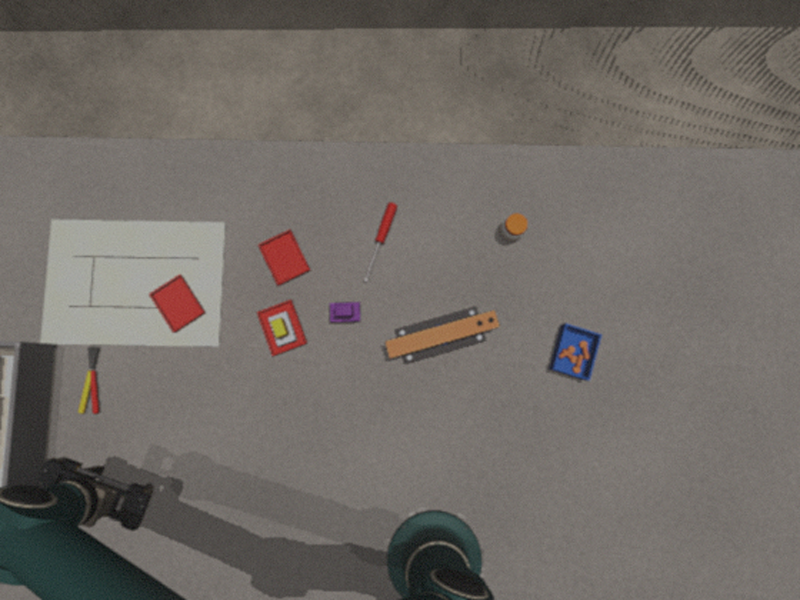

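View pics/scene1b.png

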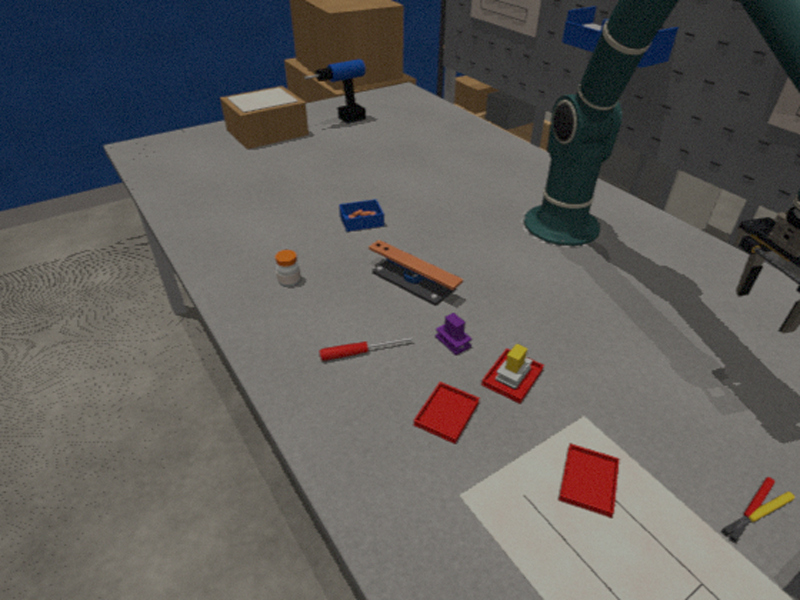

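The pictures show the padded tray at (282,328)/800 in the top view, which is the tray nearest the base. The copper bar runs from its plain end (386,348) to its drilled end (495,320). The purple look-alike is at (344,312). Next I measure by colour.

```bash
cat > meas.py <<'E'
from h import *
def big(m,near=None):
    n,l,s,c=cv2.connectedComponentsWithStats(m.astype(np.uint8))
    return [(l==i) for i in 1+np.argsort(-s[1:,4])[:3] if s[i,4]>20]
def run():
  for n in("top","scene"):
    p=snapshot(n);hsv=cv2.cvtColor(p["pixels"],cv2.COLOR_RGB2HSV);H,S,V=[hsv[...,i].astype(int) for i in range(3)]
    pu=proj(p,[518,358,16]); yy,xx=np.mgrid[:420,:560]; near=np.hypot(xx-pu[0],yy-pu[1])<45
    for l,m,zs in(("yellow",(abs(H-28)<6)&(S>120)&near,(67,)),("tray",((H<5)|(H>172))&(S>140)&near,(16,)),("bar",(H>=7)&(H<18)&(S>90)&(V>90),(55,60,65))):
        if l=="tray": # outer outline
            pass
        bs=big(m)
        if not bs: print(n,l,"none");continue
        for b in bs[:2 if l=="bar" else 1]:
            pts=np.argwhere(b)[:,::-1].astype(np.float32)
            r=cv2.minAreaRect(cv2.convexHull(pts)); 
            for z in zs:
                # rectify to plane: rect fit in world
                w=np.array([ray(p,u,v,z)[:2] for u,v in pts],np.float32);rr=cv2.minAreaRect(w)
                box=cv2.boxPoints(rr);e=box[1]-box[0];f=box[2]-box[1];L=e if np.hypot(*e)>np.hypot(*f) else f
                print(n,l,z,len(pts),"c",np.round(rr[0],1),"size",np.round(rr[1]),"yaw",round(float(np.arctan2(L[1],L[0])),3),"mean",w.mean(0).round(1))
if __name__=="__main__": run()
E
python3 meas.py
```

```text
top yellow 67 97 c [511.5 354.8] size [39. 26.] yaw 0.317 mean [511.4 355.1]
top tray 16 440 c [515.6 358.3] size [108.  84.] yaw 0.385 mean [516.9 358.8]
top bar 55 1009 c [504.4 -12.8] size [ 42. 261.] yaw -1.276 mean [504.  -11.2]
top bar 60 1009 c [504.1 -12.3] size [ 42. 260.] yaw -1.276 mean [503.7 -10.7]
top bar 65 1009 c [503.8 -11.8] size [ 42. 259.] yaw -1.276 mean [503.4 -10.2]
top bar 55 190 c [ 763.1 -183.6] size [47. 51.] yaw -0.009 mean [ 763. -184.]
top bar 60 190 c [ 761.8 -182.4] size [46. 51.] yaw -0.009 mean [ 761.7 -182.9]
top bar 65 190 c [ 760.5 -181.3] size [46. 51.] yaw -0.009 mean [ 760.4 -181.7]
scene yellow 67 190 c [527.5 369.2] size [76. 32.] yaw 0.648 mean [527.  370.1]
scene tray 16 511 c [524.4 367.4] size [120.  87.] yaw 0.377 mean [535.9 377.8]
scene bar 55 593 c [507.6  -8.9] size [ 48. 263.] yaw -1.269 mean [505.  -3.]
scene bar 60 593 c [511.6  -3.3] size [ 47. 261.] yaw -1.269 mean [509.    2.6]
scene bar 65 593 c [515.7   2.4] size [ 47. 259.] yaw -1.269 mean [513.    8.2]
scene bar 55 390 c [ -715.5 -2460.5] size [313. 595.] yaw -0.516 mean [ -723.6 -2491.5]
scene bar 60 390 c [ -703.5 -2438.9] size [311. 591.] yaw -0.516 mean [ -711.6 -2469.7]
scene bar 65 390 c [ -691.6 -2417.3] size [309. 587.] yaw -0.516 mean [ -699.6 -2447.9]
```

Emit:
play_rows(xyz=[[-0.83, -0.336, 0], [-0.83, -0.336, 0], [-0.83, -0.336, 0], [-0.83, -0.336, 0], [-0.83, -0.336, 0]], rot=[[0, 0, 0], [0, 0, 0], [0, 0, 0], [0, 0, 0], [0, 0, 0]], hand=[0.6, 0.6, 0.6, 0.6, 0.6], force=40)

```text
clock: 1.3
ee_pos: [308.3, 529.2, 214.9]
orientation: [-0.0, 0.161, 0.987, 0.0]
ft_force: [-1.1, 0.7, -1.0]
opening: 73.6
finger_force: 0.0
```

Emit:
play_rows(xyz=[[-0.83, -0.336, 0], [-0.83, -0.336, 0], [-0.83, -0.336, 0], [-0.83, -0.336, 0], [-0.83, -0.336, 0]], rot=[[0, 0, 0], [0, 0, 0], [0, 0, 0], [0, 0, 0], [0, 0, 0]], hand=[0.6, 0.6, 0.6, 0.6, 0.6])

```text
clock: 1.8
ee_pos: [409.0, 443.4, 214.5]
orientation: [-0.0, 0.16, 0.987, 0.0]
ft_force: [0.6, 1.1, 0.2]
opening: 73.6
finger_force: 0.0
```

Emit:
play_rows(xyz=[[-0.83, -0.336, 0], [-0.83, -0.336, 0], [-0.83, -0.336, 0], [-0.83, -0.336, 0], [-0.83, -0.336, 0]], rot=[[0, 0, -0.67], [0, 0, -0.67], [0, 0, -0.67], [0, 0, -0.67], [0, 0, -0.67]], hand=[0.6, 0.6, 0.6, 0.6, 0.6])

```text
clock: 2.3
ee_pos: [510.9, 357.0, 214.3]
orientation: [-0.001, -0.007, 1.0, 0.001]
ft_force: [-0.1, 0.8, 0.6]
opening: 73.6
finger_force: 0.0
```

Emit:
play_rows(xyz=[[0, 0, 0.4], [0, 0, 0.4], [0, 0, 0.4], [0, 0, 0.4], [0, 0, 0.4]], rot=[[0, 0, -0.67], [0, 0, -0.67], [0, 0, -0.67], [0, 0, -0.67], [0, 0, -0.67]], hand=[0.6, 0.6, 0.6, 0.6, 0.6])

```text
clock: 2.8
ee_pos: [510.6, 357.5, 154.9]
orientation: [-0.0, -0.174, 0.985, 0.001]
ft_force: [1.0, 0.5, 0.8]
opening: 73.3
finger_force: 0.0
```

```bash
python3 - <<'E'
from h import *
p=snapshot("scene");save(p,"s2.png")
u,v=map(int,proj(p,[511,357,90])); im=p["pixels"][v-60:v+75,u-90:u+90].copy(); 
im=cv2.resize(im,None,fx=4.4,fy=4.4,interpolation=cv2.INTER_CUBIC)
# predicted handle top outline
def draw(c,yaw,L,W,z,col):
    r=np.array([[np.cos(yaw),-np.sin(yaw)],[np.sin(yaw),np.cos(yaw)]])
    q=[proj(p,[*(np.array(c)+r@np.array([a*L/2,b*W/2])),z]) for a,b in((1,1),(1,-1),(-1,-1),(-1,1))]
    cv2.polylines(im,[np.int32([((a-u+90+.5)*4.4,(b-v+60+.5)*4.4) for a,b in q])],True,col,1)
draw((511.5,355),.35,40,26,71,(0,0,255));draw((511.5,355),.35,70,44,30,(0,255,0));draw((516,358.3),.385,110,86,16,(255,255,255))
print(im.shape);save(p,"s2c.png",im[:600,:800])
E
```

```text
(594, 792, 3)
```

View pics/s2c.png

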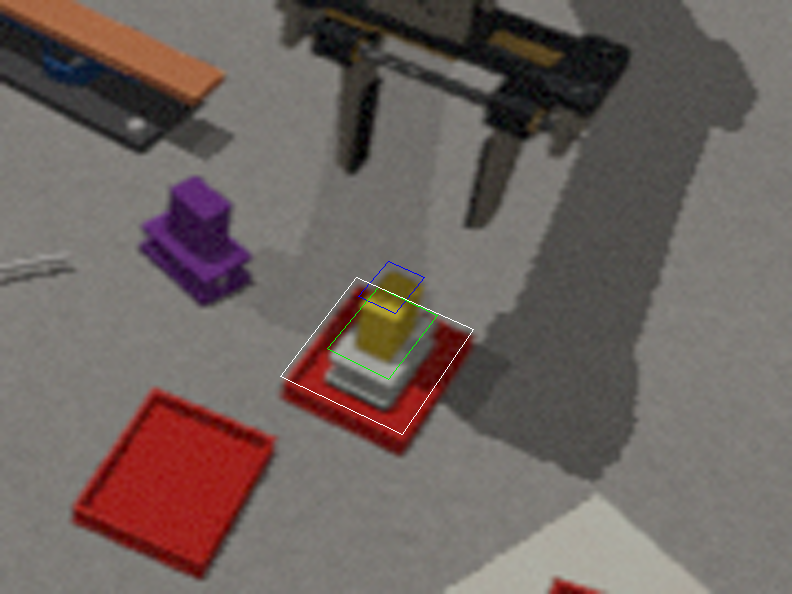

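The overlay matches the pad to within a few mm. The fingers straddle the handle, so I descend and grip.

Emit:
play_rows(xyz=[[-0.016, 0, 0.25], [-0.016, 0, 0.5], [-0.016, 0, 0.65], [-0.016, 0, 0.77], [-0.016, 0, 0.77], [-0.016, 0, 0.77], [-0.016, 0, 0.77], [-0.016, 0, 0.77], [-0.016, 0, 0.77], [-0.016, 0, 0.77], [-0.016, 0, 0.77]], rot=[[0, 0, 0], [0, 0, 0], [0, 0, 0], [0, 0, 0], [0, 0, 0], [0, 0, 0], [0, 0, 0], [0, 0, 0], [0, 0, 0], [0, 0, 0], [0, 0, 0]], hand=[0.6, 0.6, 0.6, 0.6, 0.6, -0.7, -0.7, -0.7, -0.7, -0.7, -0.7], force=40)

```text
clock: 3.95
ee_pos: [514.5, 356.5, 39.6]
orientation: [0.0, -0.173, 0.985, 0.001]
ft_force: [0.1, 2.1, 0.7]
opening: 27.4
finger_force: 0.7
```

Emit:
play_rows(xyz=[[0, 0, 0], [0, 0, 0], [0, 0, 0], [0, 0, 0]], rot=[[0, 0, 0], [0, 0, 0], [0, 0, 0], [0, 0, 0]], hand=[-1, -1, -1, -1], force=45)

```text
clock: 4.35
ee_pos: [514.5, 356.4, 39.3]
orientation: [0.0, -0.173, 0.985, 0.0]
ft_force: [0.2, 2.4, 1.2]
opening: 25.5
finger_force: 45.0
```

Emit:
play_rows(xyz=[[0, 0, -0.2], [0, 0, -0.4], [0, 0, -0.6], [0, 0, -0.8], [0, 0, -1], [0, 0, -1], [0, 0, -1]], rot=[[0, 0, 0], [0, 0, 0], [0, 0, 0], [0, 0, 0], [0, 0, 0], [0, 0, 0], [0, 0, 0]], hand=[-1, -1, -1, -1, -1, -1, -1], force=45)

```text
clock: 5.05
ee_pos: [514.0, 354.9, 188.2]
orientation: [-0.0, -0.173, 0.985, -0.001]
ft_force: [-0.4, 0.1, -3.2]
opening: 25.9
finger_force: 45.0
```

```bash
python3 - <<'E'
from h import *
s=state();print({k:np.round(v,3).tolist() for k,v in s.items()})
p=snapshot("scene")
u,v=map(int,proj(p,s["ee_pos"])); im=p["pixels"][v-60:v+75,u-90:u+90]
save(p,"s3c.png",cv2.resize(im,None,fx=4.4,fy=4.4,interpolation=cv2.INTER_CUBIC))
E
```

```text
{'clock': 5.05, 'qpos': [-0.636, 0.453, -0.03, 1.691, 0.016, 1.0, 1.247], 'qvel': [-0.002, 0.027, -0.001, 0.027, -0.002, -0.001, 0.0], 'effort': [0.017, -53.857, -0.208, -25.666, 0.008, 0.036, 0.001], 'ee_pos': [514.034, 354.91, 188.231], 'orientation': [-0.0, -0.173, 0.985, -0.001], 'ft_force': [-0.368, 0.141, -3.182], 'ft_torque': [0.076, 0.028, 0.023], 'finger_force': 44.999, 'opening': 25.878}
```

View pics/s3c.png

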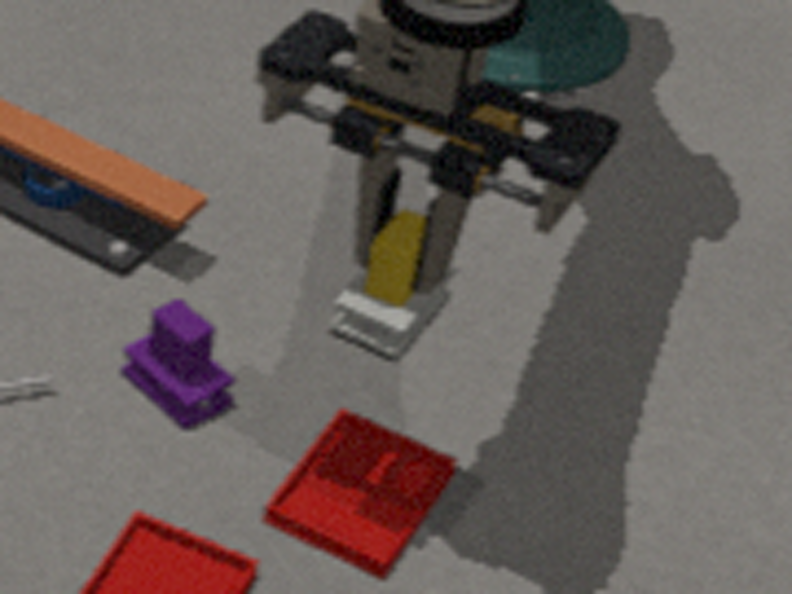

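The pad is held level at the centre of the crop, and the empty tray is below it. I carry it above the plain end of the bar.

Emit:
play_rows(xyz=[[0.431, -0.831, 0], [0.431, -0.831, 0], [0.431, -0.831, 0], [0.431, -0.831, 0], [0.431, -0.831, 0]], rot=[[0, 0, 0], [0, 0, 0], [0, 0, 0], [0, 0, 0], [0, 0, 0]], hand=[-1, -1, -1, -1, -1])

```text
clock: 5.6
ee_pos: [495.3, 215.3, 187.5]
orientation: [-0.001, -0.172, 0.985, -0.0]
ft_force: [0.4, 0.3, -3.5]
opening: 25.6
finger_force: 45.0
```

Emit:
play_rows(xyz=[[0.431, -0.831, 0], [0.431, -0.831, 0], [0.431, -0.831, 0], [0.431, -0.831, 0], [0.431, -0.831, 0]], rot=[[0, 0, 0.812], [0, 0, 0.812], [0, 0, 0.812], [0, 0, 0.812], [0, 0, 0.812]], hand=[-1, -1, -1, -1, -1])

```text
clock: 6.1
ee_pos: [477.8, 78.3, 188.5]
orientation: [-0.0, 0.028, 1.0, 0.0]
ft_force: [0.5, 0.6, -2.3]
opening: 25.8
finger_force: 45.0
```

Emit:
play_rows(xyz=[[0, 0, 0], [0, 0, 0], [0, 0, 0], [0, 0, 0], [0, 0, 0]], rot=[[0, 0, 0.812], [0, 0, 0.812], [0, 0, 0.812], [0, 0, 0.812], [0, 0, 0.812]], hand=[-1, -1, -1, -1, -1])

```text
clock: 6.6
ee_pos: [477.9, 79.2, 188.7]
orientation: [-0.0, 0.227, 0.974, -0.0]
ft_force: [0.2, -0.1, -3.1]
opening: 25.8
finger_force: 45.0
```

Emit:
play_rows(xyz=[[0, 0, 0], [0, 0, 0], [0, 0, 0], [0, 0, 0], [0, 0, 0]], rot=[[0, 0, 0.812], [0, 0, 0.812], [0, 0, 0.812], [0, 0, 0.812], [0, 0, 0.812]], hand=[-1, -1, -1, -1, -1])

```text
clock: 7.1
ee_pos: [477.8, 78.0, 189.0]
orientation: [-0.0, 0.419, 0.908, -0.0]
ft_force: [0.5, 0.8, -2.2]
opening: 25.2
finger_force: 45.0
```

Emit:
play_rows(xyz=[[0, 0, 0.2], [0, 0, 0.3], [0, 0, 0.3], [0, 0, 0.3], [0, 0, 0.3], [0, 0, 0.3], [0, 0, 0.3]], rot=[[0, 0, 0.812], [0, 0, 0.812], [0, 0, 0.812], [0, 0, 0.812], [0, 0, 0.812], [0, 0, 0.812], [0, 0, 0.812]], hand=[-1, -1, -1, -1, -1, -1, -1])

```text
clock: 7.8
ee_pos: [478.1, 77.5, 144.5]
orientation: [0.0, 0.595, 0.804, 0.0]
ft_force: [-0.4, 0.7, -1.9]
opening: 25.5
finger_force: 45.0
```

```bash
python3 - <<'E'
from h import *
s=state();print({k:np.round(v,3).tolist() for k,v in s.items()})
q=s["orientation"];r=Rn.from_quat([q[1],q[2],q[3],q[0]]).as_matrix();print(np.round(r,3),np.arctan2(r[1,1],r[0,1]))
p=snapshot("top");p2=snapshot("scene")
import meas
hsv=cv2.cvtColor(p["pixels"],cv2.COLOR_RGB2HSV);H,S,V=[hsv[...,i].astype(int) for i in range(3)]
meas.run()
u,v=map(int,proj(p2,[490,40,60])); a=p2["pixels"][v-50:v+50,u-66:u+67]
save(p2,"s4c.png",cv2.resize(a,(798,600),interpolation=cv2.INTER_CUBIC))
u,v=map(int,proj(p,[490,40,60])); a=p["pixels"][v-50:v+50,u-66:u+67]
save(p,"t4c.png",cv2.resize(a,(798,600),interpolation=cv2.INTER_CUBIC))
E
```

```text
{'clock': 7.8, 'qpos': [-0.486, 0.285, 0.299, 2.08, -0.117, 0.792, 0.18], 'qvel': [-0.001, 0.001, 0.004, 0.003, 0.001, 0.0, -0.008], 'effort': [-0.038, -36.669, 2.146, -20.5, -0.044, 0.025, 0.019], 'ee_pos': [478.129, 77.494, 144.461], 'orientation': [0.0, 0.595, 0.804, 0.0], 'ft_force': [-0.445, 0.707, -1.913], 'ft_torque': [-0.048, 0.046, 0.006], 'finger_force': 44.999, 'opening': 25.534}
[[-0.292  0.956  0.001]
 [ 0.956  0.292  0.   ]
 [ 0.     0.001 -1.   ]] 0.29651241916259113
top yellow none
top tray 16 799 c [515.7 358. ] size [108.  83.] yaw 0.385 mean [515.4 357.9]
top bar 55 466 c [524.3 -77.7] size [ 42. 125.] yaw -1.278 mean [523.9 -77.1]
top bar 60 466 c [523.9 -77. ] size [ 42. 124.] yaw -1.278 mean [523.5 -76.4]
top bar 65 466 c [523.6 -76.2] size [ 41. 124.] yaw -1.278 mean [523.2 -75.7]
top bar 55 192 c [ 763.  -183.6] size [47. 51.] yaw -0.009 mean [ 763.  -183.8]
top bar 60 192 c [ 761.7 -182.4] size [46. 51.] yaw -0.009 mean [ 761.7 -182.7]
top bar 65 192 c [ 760.5 -181.3] size [46. 51.] yaw -0.009 mean [ 760.4 -181.5]
scene yellow none
scene tray 16 945 c [524.  367.4] size [120.  88.] yaw 0.384 mean [525.6 368.8]
scene bar 55 475 c [512.5 -24.6] size [ 48. 230.] yaw -1.269 mean [513.5 -27.1]
scene bar 60 475 c [516.5 -18.8] size [ 47. 228.] yaw -1.269 mean [517.5 -21.3]
scene bar 65 475 c [520.5 -13.1] size [ 47. 227.] yaw -1.269 mean [521.5 -15.5]
scene bar 55 395 c [ -758.6 -2519.1] size [374. 500.] yaw -0.095 mean [ -727.1 -2485.6]
scene bar 60 395 c [ -746.4 -2497.2] size [372. 496.] yaw -0.095 mean [ -715.1 -2463.9]
scene bar 65 395 c [ -734.2 -2475.2] size [369. 493.] yaw -0.095 mean [ -703.  -2442.2]
```

View pics/s4c.png

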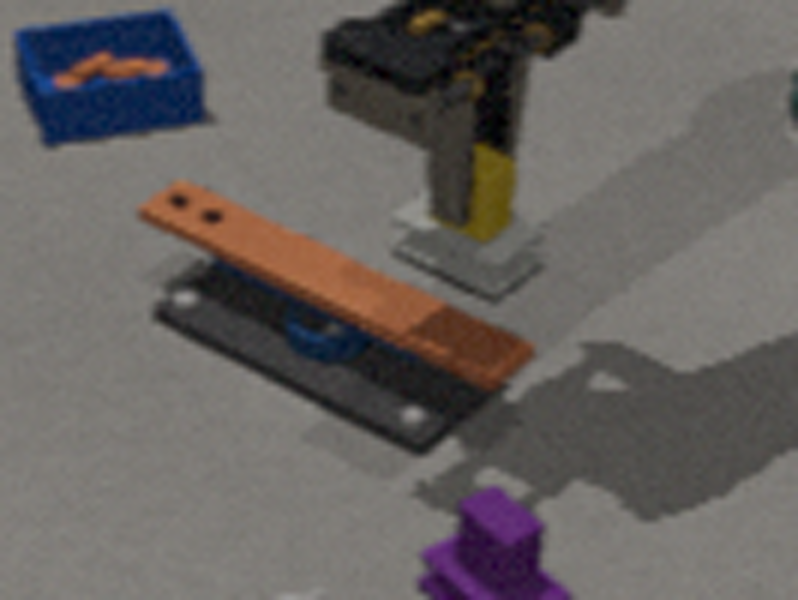

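View pics/t4c.png

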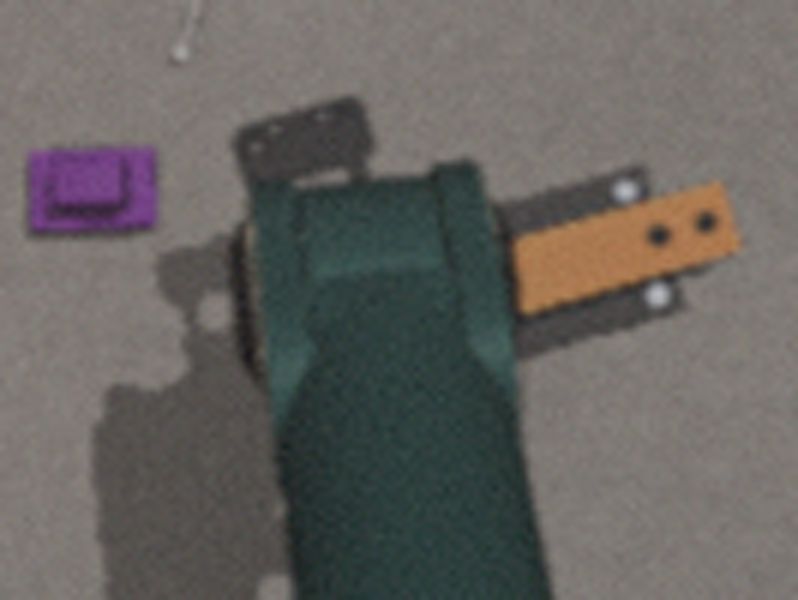

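The bar runs from its plain end, under the pad in the top view, to its drilled end at (730,215) in the crop. The drilled end looks higher. I lower the pad and feel for the face.

Emit:
play_rows(xyz=[[0, 0, 0.1], [0, 0, 0.2], [0, 0, 0.24], [0, 0, 0.26], [0, 0, 0.26], [0, 0, 0.26]], rot=[[0, 0, 0], [0, 0, 0], [0, 0, 0], [0, 0, 0], [0, 0, 0], [0, 0, 0]], hand=[-1, -1, -1, -1, -1, -1])

```text
clock: 8.6
ee_pos: [478.3, 77.4, 105.6]
orientation: [0.0, 0.596, 0.803, 0.0]
ft_force: [0.2, 0.2, -2.1]
opening: 25.7
finger_force: 45.0
```

Emit:
play_rows(xyz=[[0, 0, 0.013], [0, 0, 0.027], [0, 0, 0.027], [0, 0, 0.027]], rot=[[0, 0, 0], [0, 0, 0], [0, 0, 0], [0, 0, 0]], hand=[-1, -1, -1, -1])

```text
clock: 9.0
ee_pos: [477.9, 77.4, 101.1]
orientation: [-0.0, 0.596, 0.803, 0.0]
ft_force: [0.2, -0.4, -2.8]
opening: 25.7
finger_force: 45.0
```

Emit:
play_rows(xyz=[[0, 0, 0.013], [0, 0, 0.027], [0, 0, 0.027], [0, 0, 0.027]], rot=[[0, 0, 0], [0, 0, 0], [0, 0, 0], [0, 0, 0]], hand=[-1, -1, -1, -1])

```text
clock: 9.4
ee_pos: [477.8, 77.3, 96.9]
orientation: [-0.0, 0.596, 0.803, -0.0]
ft_force: [0.3, 0.4, -2.4]
opening: 25.6
finger_force: 45.0
```

Emit:
play_rows(xyz=[[0, 0, 0.013], [0, 0, 0.024], [0, 0, 0.024], [0, 0, 0.024]], rot=[[0, 0, 0], [0, 0, 0], [0, 0, 0], [0, 0, 0]], hand=[-1, -1, -1, -1])

```text
clock: 9.8
ee_pos: [478.2, 77.4, 93.7]
orientation: [0.0, 0.596, 0.803, 0.0]
ft_force: [-0.1, -0.4, 2.9]
opening: 25.8
finger_force: 45.0
```

Emit:
play_rows(xyz=[[0, 0, 0.005], [0, 0, 0.01], [0, 0, 0.01], [-0.01, 0, 0.01], [-0.025, 0, 0.01], [-0.04, 0, 0.01], [-0.055, 0, 0.01], [-0.07, 0, 0.01], [-0.08, 0, 0.01], [-0.08, 0, 0.01]], rot=[[0, 0, 0], [0, 0, 0], [0, 0, 0], [0, 0, 0], [0, 0, 0], [0, 0, 0], [0, 0, 0], [0, 0, 0], [0, 0, 0], [0, 0, 0]], hand=[-1, -1, -1, -1, -1, -1, -1, -1, -1, -1])

```text
clock: 10.8
ee_pos: [481.8, 67.6, 92.4]
orientation: [-0.0, 0.595, 0.804, 0.001]
ft_force: [-1.7, 3.3, 5.2]
opening: 25.7
finger_force: 45.0
```

```bash
python3 - <<'E'
from h import *
for i in range(3):
    s=state();print({k:np.round(s[k],3).tolist() for k in("ee_pos","ft_force","ft_torque","orientation")}); 
    if i<2: snapshot("top")
E
```

```text
{'ee_pos': [481.797, 67.57, 92.411], 'ft_force': [-1.679, 3.27, 5.179], 'ft_torque': [0.841, 0.404, -0.041], 'orientation': [-0.0, 0.595, 0.804, 0.001]}
{'ee_pos': [481.803, 67.545, 92.415], 'ft_force': [-1.255, 2.161, 5.528], 'ft_torque': [0.892, 0.454, -0.061], 'orientation': [-0.0, 0.595, 0.804, 0.001]}
{'ee_pos': [481.789, 67.549, 92.411], 'ft_force': [-1.054, 3.36, 6.429], 'ft_torque': [0.829, 0.426, 0.026], 'orientation': [-0.0, 0.595, 0.804, 0.001]}
```

Emit:
play_rows(xyz=[[-0.015, 0, 0.003], [-0.03, 0, 0.003], [-0.045, 0, 0.003], [-0.06, 0, 0.003], [-0.075, 0, 0.003], [-0.09, 0, 0.003], [-0.105, 0, 0.003], [-0.12, 0, 0.003], [-0.135, 0, 0.003]], rot=[[0, 0, 0], [0, 0, 0], [0, 0, 0], [0, 0, 0], [0, 0, 0], [0, 0, 0], [0, 0, 0], [0, 0, 0], [0, 0, 0]], hand=[-1, -1, -1, -1, -1, -1, -1, -1, -1])

```text
clock: 11.8
ee_pos: [487.7, 48.6, 92.0]
orientation: [-0.0, 0.595, 0.804, 0.001]
ft_force: [-0.9, 4.9, 7.0]
opening: 25.9
finger_force: 45.0
```

```bash
cat > st.py <<'E'
from h import *
F=[]
for i in range(3):
    s=state();F.append(s["ft_force"]); 
    if i<2: snapshot("top")
d=np.array(s["ee_pos"][:2])-[506,-12];f=np.mean(F,0)
print("ys %.1f xs %.1f z %.2f"%(d@[-.291,.957],d@[.957,.291],s["ee_pos"][2]),"F",f.round(1),"N %.1f sink-touchz %.2f"%(f[2]+2.4,s["ee_pos"][2]+(f[2]+2.4-2.5)/2.5),np.round(s["orientation"],3),s["clock"])
E
python3 st.py
```

```text
ys 62.9 xs 0.1 z 92.07 F [-0.9  4.7  6.7] N 9.1 sink-touchz 94.69 [-0.     0.595  0.804  0.001] 11.9
```

Emit:
play_rows(xyz=[[-0.015, 0, 0.001], [-0.03, 0, 0.001], [-0.045, 0, 0.001], [-0.06, 0, 0.001], [-0.075, 0, 0.001], [-0.09, 0, 0.001], [-0.105, 0, 0.001], [-0.12, 0, 0.001], [-0.135, 0, 0.001], [-0.15, 0, 0.001], [-0.165, 0, 0.001], [-0.18, 0, 0.001]], rot=[[0, 0, 0], [0, 0, 0], [0, 0, 0], [0, 0, 0], [0, 0, 0], [0, 0, 0], [0, 0, 0], [0, 0, 0], [0, 0, 0], [0, 0, 0], [0, 0, 0], [0, 0, 0]], hand=[-1, -1, -1, -1, -1, -1, -1, -1, -1, -1, -1, -1])

```text
clock: 13.1
ee_pos: [495.4, 22.8, 91.8]
orientation: [-0.001, 0.595, 0.804, 0.001]
ft_force: [-2.1, 3.4, 7.1]
opening: 25.6
finger_force: 45.0
```

```bash
python3 st.py
```

```text
ys 36.0 xs 0.1 z 91.87 F [-1.5  3.6  6.9] N 9.3 sink-touchz 94.60 [-0.     0.595  0.804  0.001] 13.2
```

Emit:
play_rows(xyz=[[-0.015, 0, 0.001], [-0.03, 0, 0.001], [-0.045, 0, 0.001], [-0.06, 0, 0.001], [-0.075, 0, 0.001], [-0.09, 0, 0.001], [-0.105, 0, 0.001], [-0.12, 0, 0.001], [-0.135, 0, 0.001], [-0.15, 0, 0.001], [-0.165, 0, 0.001], [-0.18, 0, 0.001]], rot=[[0, 0, 0], [0, 0, 0], [0, 0, 0], [0, 0, 0], [0, 0, 0], [0, 0, 0], [0, 0, 0], [0, 0, 0], [0, 0, 0], [0, 0, 0], [0, 0, 0], [0, 0, 0]], hand=[-1, -1, -1, -1, -1, -1, -1, -1, -1, -1, -1, -1])

```text
clock: 14.4
ee_pos: [503.2, -3.0, 91.6]
orientation: [-0.001, 0.595, 0.804, 0.001]
ft_force: [-1.0, 5.2, 6.8]
opening: 25.7
finger_force: 45.0
```

```bash
python3 st.py
```

```text
ys 9.0 xs -0.0 z 91.66 F [-1.   4.3  6.6] N 9.0 sink-touchz 94.25 [-0.     0.595  0.804  0.001] 14.5
```

Emit:
play_rows(xyz=[[-0.015, 0, 0.002], [-0.03, 0, 0.002], [-0.045, 0, 0.002], [-0.06, 0, 0.002], [-0.075, 0, 0.002], [-0.09, 0, 0.002], [-0.105, 0, 0.002], [-0.12, 0, 0.002], [-0.135, 0, 0.002], [-0.15, 0, 0.002], [-0.165, 0, 0.002], [-0.18, 0, 0.002]], rot=[[0, 0, 0], [0, 0, 0], [0, 0, 0], [0, 0, 0], [0, 0, 0], [0, 0, 0], [0, 0, 0], [0, 0, 0], [0, 0, 0], [0, 0, 0], [0, 0, 0], [0, 0, 0]], hand=[-1, -1, -1, -1, -1, -1, -1, -1, -1, -1, -1, -1])

```text
clock: 15.7
ee_pos: [511.1, -28.7, 91.3]
orientation: [-0.001, 0.595, 0.804, 0.001]
ft_force: [-0.7, 5.6, 7.0]
opening: 25.5
finger_force: 45.0
```

```bash
python3 st.py
```

```text
ys -17.9 xs 0.0 z 91.37 F [-1.2  5.1  6.6] N 9.0 sink-touchz 93.96 [-0.     0.595  0.804  0.001] 15.8
```

Steady at 9 N. I continue with two calls in a row.

Emit:
play_rows(xyz=[[-0.015, 0, 0.002], [-0.03, 0, 0.002], [-0.045, 0, 0.002], [-0.06, 0, 0.002], [-0.075, 0, 0.002], [-0.09, 0, 0.002], [-0.105, 0, 0.002], [-0.12, 0, 0.002], [-0.135, 0, 0.002], [-0.15, 0, 0.002], [-0.165, 0, 0.002], [-0.18, 0, 0.002]], rot=[[0, 0, 0], [0, 0, 0], [0, 0, 0], [0, 0, 0], [0, 0, 0], [0, 0, 0], [0, 0, 0], [0, 0, 0], [0, 0, 0], [0, 0, 0], [0, 0, 0], [0, 0, 0]], hand=[-1, -1, -1, -1, -1, -1, -1, -1, -1, -1, -1, -1])

```text
clock: 17.0
ee_pos: [518.9, -54.4, 91.0]
orientation: [-0.001, 0.595, 0.804, 0.001]
ft_force: [-1.3, 5.0, 7.8]
opening: 25.6
finger_force: 45.0
```

```bash
python3 st.py
```

```text
ys -44.8 xs -0.0 z 91.03 F [-1.4  4.1  7. ] N 9.4 sink-touchz 93.78 [-0.001  0.595  0.804  0.001] 17.1
```

Emit:
play_rows(xyz=[[-0.015, 0, 0.002], [-0.03, 0, 0.002], [-0.045, 0, 0.002], [-0.06, 0, 0.002], [-0.075, 0, 0.002], [-0.09, 0, 0.002], [-0.105, 0, 0.002], [-0.12, 0, 0.002], [-0.135, 0, 0.002], [-0.15, 0, 0.002], [-0.165, 0, 0.002], [-0.18, 0, 0.002]], rot=[[0, 0, 0], [0, 0, 0], [0, 0, 0], [0, 0, 0], [0, 0, 0], [0, 0, 0], [0, 0, 0], [0, 0, 0], [0, 0, 0], [0, 0, 0], [0, 0, 0], [0, 0, 0]], hand=[-1, -1, -1, -1, -1, -1, -1, -1, -1, -1, -1, -1])

```text
clock: 18.3
ee_pos: [526.7, -80.2, 90.7]
orientation: [-0.001, 0.595, 0.804, 0.001]
ft_force: [-0.4, 4.5, 7.1]
opening: 25.5
finger_force: 45.0
```

```bash
python3 st.py
```

```text
ys -71.8 xs -0.0 z 90.72 F [-0.8  4.2  6.9] N 9.3 sink-touchz 93.43 [-0.001  0.595  0.804  0.001] 18.4
```

Emit:
play_rows(xyz=[[-0.015, 0, 0.002], [-0.03, 0, 0.002], [-0.045, 0, 0.002], [-0.06, 0, 0.002], [-0.075, 0, 0.002], [-0.09, 0, 0.002], [-0.105, 0, 0.002], [-0.12, 0, 0.002], [-0.135, 0, 0.002], [-0.15, 0, 0.002], [-0.16, 0, 0.002], [-0.16, 0, 0.002]], rot=[[0, 0, 0], [0, 0, 0], [0, 0, 0], [0, 0, 0], [0, 0, 0], [0, 0, 0], [0, 0, 0], [0, 0, 0], [0, 0, 0], [0, 0, 0], [0, 0, 0], [0, 0, 0]], hand=[-1, -1, -1, -1, -1, -1, -1, -1, -1, -1, -1, -1])

```text
clock: 19.6
ee_pos: [533.7, -103.5, 90.4]
orientation: [-0.001, 0.595, 0.804, 0.001]
ft_force: [-0.8, 5.4, 6.7]
opening: 25.5
finger_force: 45.0
```

```bash
python3 st.py
```

```text
ys -95.6 xs -0.0 z 90.38 F [-0.8  4.9  7. ] N 9.4 sink-touchz 93.13 [-0.001  0.595  0.804  0.001] 19.7
```

Emit:
play_rows(xyz=[[0, 0, -0.1], [0, 0, -0.3], [0, 0, -0.5], [0, 0, -0.7], [0, 0, -0.7], [0, 0, -0.7]], rot=[[0, 0, 0], [0, 0, 0], [0, 0, 0], [0, 0, 0], [0, 0, 0], [0, 0, 0]], hand=[-1, -1, -1, -1, -1, -1])

```text
clock: 20.3
ee_pos: [533.1, -105.3, 194.2]
orientation: [-0.0, 0.595, 0.803, 0.0]
ft_force: [-0.6, 0.3, -3.1]
opening: 25.6
finger_force: 45.0
```

Emit:
play_rows(xyz=[[0.995, 0.264, 0], [0.995, 0.264, 0], [0.995, 0.264, 0], [0.995, 0.264, 0], [0.995, 0.264, 0], [0.995, 0.264, 0]], rot=[[0, 0, 0], [0, 0, 0], [0, 0, 0], [0, 0, 0], [0, 0, 0], [0, 0, 0]], hand=[-1, -1, -1, -1, -1, -1])

```text
clock: 20.9
ee_pos: [527.2, 47.2, 193.5]
orientation: [-0.001, 0.596, 0.803, -0.001]
ft_force: [-0.6, -0.7, -3.1]
opening: 25.6
finger_force: 45.0
```

Emit:
play_rows(xyz=[[0.995, 0.264, 0], [0.995, 0.264, 0], [0.995, 0.264, 0], [0.995, 0.264, 0], [0.995, 0.264, 0], [0.995, 0.264, 0]], rot=[[0, 0, 0], [0, 0, 0], [0, 0, 0], [0, 0, 0], [0, 0, 0], [0, 0, 0]], hand=[-1, -1, -1, -1, -1, -1])

```text
clock: 21.5
ee_pos: [523.0, 200.0, 194.4]
orientation: [0.0, 0.597, 0.802, -0.001]
ft_force: [0.1, 0.2, -2.4]
opening: 25.8
finger_force: 45.0
```

Emit:
play_rows(xyz=[[0.995, 0.264, 0], [0.995, 0.264, 0], [0.995, 0.264, 0], [0.995, 0.264, 0], [0.995, 0.264, 0], [0.995, 0.264, 0]], rot=[[0, 0, -0.812], [0, 0, -0.812], [0, 0, -0.812], [0, 0, -0.812], [0, 0, -0.812], [0, 0, -0.812]], hand=[-1, -1, -1, -1, -1, -1])

```text
clock: 22.1
ee_pos: [518.3, 353.9, 194.6]
orientation: [0.001, 0.423, 0.906, -0.001]
ft_force: [-0.8, -0.0, -2.9]
opening: 25.7
finger_force: 45.0
```

Emit:
play_rows(xyz=[[0, 0, 0], [0, 0, 0], [0, 0, 0], [0, 0, 0], [0, 0, 0]], rot=[[0, 0, -0.812], [0, 0, -0.812], [0, 0, -0.812], [0, 0, -0.812], [0, 0, -0.812]], hand=[-1, -1, -1, -1, -1])

```text
clock: 22.6
ee_pos: [517.9, 355.2, 195.1]
orientation: [0.0, 0.233, 0.973, -0.0]
ft_force: [-0.4, 0.1, -4.0]
opening: 25.7
finger_force: 45.0
```

Emit:
play_rows(xyz=[[0, 0, 0], [0, 0, 0], [0, 0, 0], [0, 0, 0], [0, 0, 0]], rot=[[0, 0, -0.812], [0, 0, -0.812], [0, 0, -0.812], [0, 0, -0.812], [0, 0, -0.812]], hand=[-1, -1, -1, -1, -1])

```text
clock: 23.1
ee_pos: [517.3, 356.6, 194.9]
orientation: [0.0, 0.031, 1.0, -0.0]
ft_force: [0.0, -0.2, -2.5]
opening: 25.8
finger_force: 45.0
```

Emit:
play_rows(xyz=[[0, 0, 0], [0, 0, 0], [0, 0, 0], [0, 0, 0], [0, 0, 0]], rot=[[0, 0, -0.812], [0, 0, -0.812], [0, 0, -0.812], [0, 0, -0.812], [0, 0, -0.812]], hand=[-1, -1, -1, -1, -1])

```text
clock: 23.6
ee_pos: [517.1, 357.1, 194.9]
orientation: [0.0, -0.171, 0.985, -0.0]
ft_force: [-0.1, -0.1, -1.3]
opening: 25.8
finger_force: 45.0
```

Emit:
play_rows(xyz=[[0, 0, 0.25], [0, 0, 0.5], [0, 0, 0.7], [0, 0, 0.85], [0, 0, 0.93], [0, 0, 0.95], [0, 0, 0.95]], rot=[[0, 0, 0], [0, 0, 0], [0, 0, 0], [0, 0, 0], [0, 0, 0], [0, 0, 0], [0, 0, 0]], hand=[-1, -1, -1, -1, -1, -1, -1])

```text
clock: 24.3
ee_pos: [517.3, 357.6, 52.8]
orientation: [0.0, -0.173, 0.985, 0.0]
ft_force: [-0.3, -0.4, -1.9]
opening: 26.1
finger_force: 45.0
```

Emit:
play_rows(xyz=[[0, 0, 0.02], [0, 0, 0.04], [0, 0, 0.06], [0, 0, 0.073], [0, 0, 0.073], [0, 0, 0.073]], rot=[[0, 0, 0], [0, 0, 0], [0, 0, 0], [0, 0, 0], [0, 0, 0], [0, 0, 0]], hand=[-1, -1, -1, -1, -1, -1])

```text
clock: 24.9
ee_pos: [517.0, 357.3, 41.5]
orientation: [0.0, -0.173, 0.985, -0.0]
ft_force: [-0.1, -0.2, -1.6]
opening: 25.6
finger_force: 45.0
```

```bash
python3 st.py; python3 - <<'E'
from h import *
p=snapshot("scene")
u,v=map(int,proj(p,[515,358,40])); im=p["pixels"][v-50:v+50,u-66:u+67]
save(p,"s5c.png",cv2.resize(im,(798,600),interpolation=cv2.INTER_CUBIC))
E
```

```text
ys 350.3 xs 118.1 z 41.62 F [ 0.6 -0.4 -2.2] N 0.2 sink-touchz 40.71 [ 0.    -0.173  0.985  0.   ] 25.0
```

View pics/s5c.png

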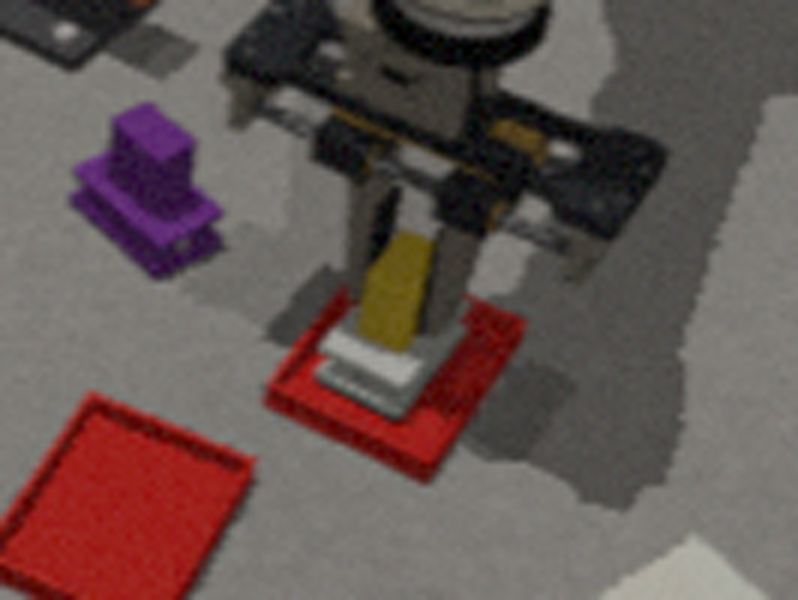

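The pad sits centred over the tray floor, with the sole's near edge at (359,398). I lower the last 2 mm and check contact.

Emit:
play_rows(xyz=[[0, 0, 0.005], [0, 0, 0.01], [0, 0, 0.014], [0, 0, 0.016], [0, 0, 0.016]], rot=[[0, 0, 0], [0, 0, 0], [0, 0, 0], [0, 0, 0], [0, 0, 0]], hand=[-1, -1, -1, -1, -1])

```text
clock: 25.55
ee_pos: [517.0, 357.4, 39.4]
orientation: [0.0, -0.173, 0.985, -0.0]
ft_force: [-0.8, -0.4, 1.3]
opening: 25.8
finger_force: 45.0
```

```bash
python3 st.py
```

```text
ys 350.3 xs 118.0 z 39.38 F [-1.3 -0.8  1.1] N 3.5 sink-touchz 39.77 [ 0.    -0.173  0.985 -0.   ] 25.65
```

Contact is 3.5 N, so the pad is on the floor. I release and withdraw.

Emit:
play_rows(xyz=[[0, 0, 0], [0, 0, 0], [0, 0, 0], [0, 0, 0], [0, 0, 0], [0, 0, 0], [0, 0, 0], [0, 0, 0]], rot=[[0, 0, 0], [0, 0, 0], [0, 0, 0], [0, 0, 0], [0, 0, 0], [0, 0, 0], [0, 0, 0], [0, 0, 0]], hand=[-0.3, -0.1, 0.2, 0.5, 0.5, 0.5, 0.5, 0.5])

```text
clock: 26.45
ee_pos: [517.0, 357.4, 39.1]
orientation: [0.0, -0.173, 0.985, -0.0]
ft_force: [-0.3, 0.1, -0.0]
opening: 68.6
finger_force: 0.0
```

Emit:
play_rows(xyz=[[0, 0, -0.1], [0, 0, -0.3], [0, 0, -0.5], [0, 0, -0.8], [0, 0, -1], [0, 0, -1], [0, 0, -1], [0, 0, -1]], rot=[[0, 0, 0], [0, 0, 0], [0, 0, 0], [0, 0, 0], [0, 0, 0], [0, 0, 0], [0, 0, 0], [0, 0, 0]], hand=[0.5, 0.5, 0.5, 0.5, 0.5, 0.5, 0.5, 0.5])

```text
clock: 27.25
ee_pos: [516.3, 356.8, 188.3]
orientation: [-0.001, -0.173, 0.985, -0.0]
ft_force: [-0.2, -0.2, -0.2]
opening: 68.8
finger_force: 0.0
```

```bash
python3 - <<'E'
from h import *
s=state();print(s["clock"],s["ee_pos"],s["finger_force"])
p=snapshot("scene")
u,v=map(int,proj(p,[515,358,40])); im=p["pixels"][v-50:v+50,u-66:u+67]
save(p,"s6c.png",cv2.resize(im,(798,600),interpolation=cv2.INTER_CUBIC))
E
```

```text
27.25 [516.321634   356.78894655 188.32592842] 0.0
```

View pics/s6c.png

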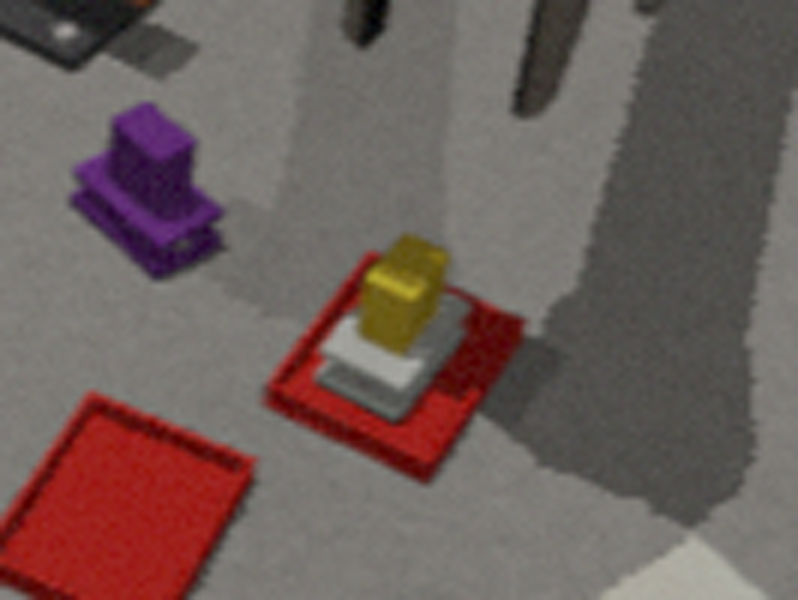

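Emit:
play_rows(xyz=[[0, 0.3, 0], [0, 0.6, 0], [0, 1, 0], [0, 1, 0], [0, 1, 0]], rot=[[0, 0, 0], [0, 0, 0], [0, 0, 0], [0, 0, 0], [0, 0, 0]], hand=[0.5, 0.5, 0.5, 0.5, 0.5])

```text
clock: 27.8
ee_pos: [463.2, 500.3, 187.2]
orientation: [-0.001, -0.175, 0.984, -0.0]
ft_force: [0.7, -0.2, -0.9]
opening: 69.2
finger_force: 0.0
```

```bash
python3 meas.py | grep -v bar; python3 - <<'E'
from h import *
p=snapshot("top")
for l,z in(("lug_box",40),("screwdriver",10),("jar",75)):
    d=cut_out(p,l); print(l,[ray(p,x["at"][1],x["at"][0],z).round()[:2] for x in d[:1]])
u,v=map(int,proj(p,[515,358,40])); im=p["pixels"][v-25:v+25,u-33:u+34]
save(p,"t7c.png",cv2.resize(im,(798,600),interpolation=cv2.INTER_CUBIC))
E
```

```text
top yellow 67 100 c [514.8 354.1] size [39. 26.] yaw 0.357 mean [514.7 353.8]
top tray 16 450 c [515.7 358.5] size [108.  84.] yaw 0.377 mean [514.1 360.6]
scene yellow 67 192 c [529.5 367.4] size [75. 32.] yaw 0.65 mean [529.7 368.1]
scene tray 16 505 c [524.  367.4] size [120.  88.] yaw 0.376 mean [533.8 380.5]
lug_box [array([ 459., -313.])]
screwdriver [array([763., 117.])]
jar [array([ 754., -178.])]
```

View pics/t7c.png

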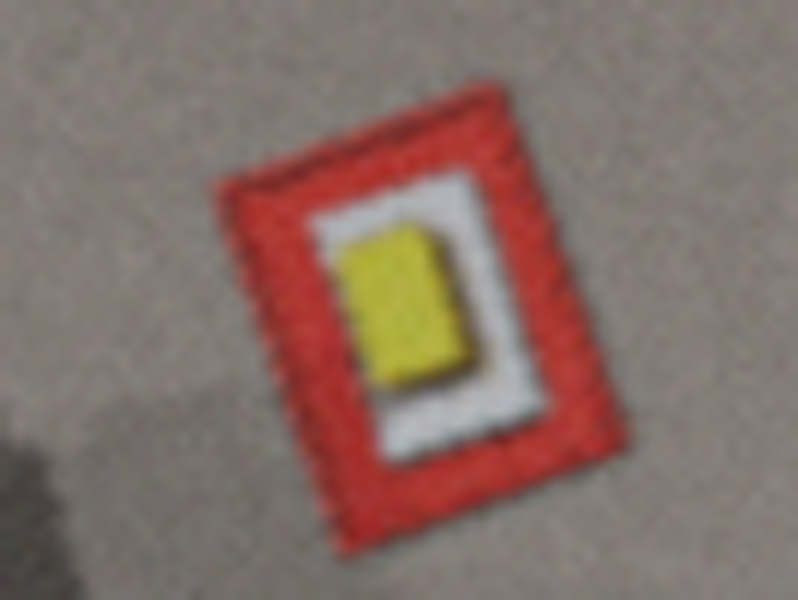

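The pad stands upright and within about 4 mm of its tray's centre, and the bystanders were never touched.

```bash
python3 -c "
from cell import *
print(close_job())"
```

```text
the job is handed in; nothing more can be done
None
```

The busbar was rubbed from the plain end to the drilled end at a steady pressure of about 9 N (measured at stops), and the pad is back upright in its tray, released, and the job is handed in (no pass/fail verdict came back).

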